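# Ready the bench winder: zero the turns counter and fit the former

### The arm

A 6-joint arm with a two-finger parallel gripper is mounted at the origin on the work surface. World frame = base frame: x ahead of the robot, y to its left, z up, the work surface at z = 0. Lengths are in m, angles in rad, forces in N, time in s.
With the tool pointing down it reaches from about 0.35 to 0.975 m from the base axis. Payload 4.9 kg.
Tool frame: the origin (TCP) lies on the centre line of the jaws, within the pads' length; the fingertips stand 14 mm ahead of it and the grasp point (between the pads) lies 5 mm behind it; z points along the fingers, y is the line along which they close (so a half turn about z gives the same grasp; the last joint's range is limited). The gripper opens to 85 mm and grips with 20 to 120 N. Pads are 22 mm wide; open, the fingers measure 114 mm over their backs; the gripper's body (76 mm by 85 mm) begins 54 mm behind the grasp point. The pads swing forward as they close: fully open they stand 13 mm farther back than shut.
Start: joints at [-1.415, 0.053, 1.613, -0, 1.476, -0.119], TCP at [0.17, -0.602, 0.245] pointing down, gripper open.
Joint ranges: [-3.01, 3.01], [-1.01, 2.22], [0.06, 2.58], [-1.02, 4.17], [0.09, 2.62], [-3.14, 3.14]. Speed limits (rad/s): [2.57, 2.57, 3.14, 3.14, 3.14, 3.14].

### API

Orientations are given as a unit quaternion [w, x, y, z].
In Python, from plant import * gives the robot as it stands.
- The arm moves only by the tool send_rows, never from a script. Its argument "steps" is a list of rows, each an object with "translation": the shift along the tool's x, y, z in cm, a list of three; "delta_rot": the turn, a rotation vector about the tool's x, y, z in rad, a list of three; "jaw": the finger opening in cm, from 0 to 8.54. In form: [{"translation": [dx, dy, dz], "delta_rot": [rx, ry, rz], "jaw": jaw}, ...]. A call has exactly 8 rows; each row is the pose to reach, as a shift and turn from the pose commanded when the call began, along the tool's axes at that moment; what a row does not reach only later rows make up. A row lasts 1/10 s, in which the tool goes at most 50 mm and 8.59 degrees, less where a joint would pass 70% of its speed; a pose out of reach is approached as far as the arm can. A call with a gripper value outside its range is refused whole. The fingers move at their own pace and stop on an object; the grip force is fixed at half the most. Time passes only in rows, so rows that repeat a pose let the fingers close, or fill a call up. It gives the time, the measured TCP pose, the force, the opening and the grip force at its end, in the units of the state.
- state(): the state, without advancing time (a new reading comes with each control period).
- grab_frame(name): name is "scene" or "side" or "wrist"; returns a dict with "pixels" (420x560x3 uint8, blue, green, red), "range_z" (420x560 float32, m along the optical axis (not along the pixel's ray), 0 where there is no reading), "fx", "fy", "cx", "cy" (pixels), "rvec" (rotation vector, rad) and "tvec" (3), from world to camera coordinates, as OpenCV has them. Camera axes: x right, y down, z forward; pixel columns grow to the right and rows downward; lengths in m; the calibration is good to about 2 mm. A picture is of the moment at which its call begins.
- job_done(): hands the job in; it is judged then, once.
The state is a dict: "time": time; "joint_pos": joint angles; "joint_vel": joint speeds; "joint_efforts": joint torques, N m; "tool_pos": TCP position; "tool_rot": TCP orientation; "contact_force": force on the tool from outside, world axes, zero at the start; "ft_torque": the same for the moment, N m; "gripper_width": opening from 0.0 (shut) to 1.0 (fully open); "grasp_force": force on a finger pad.
Only numpy, scipy, OpenCV 4.12 (cv2) and the standard library are available. Lean on these libraries where they do the work, as an engineer would, in place of code of your own. Each camera call takes 0.05 s, during which the arm holds its last target. There are 200 camera calls.

### The job

Get the bench winder ready for the next coil: turn the turns counter's reset knob clockwise all the way back to its zero stop, and fit the pear-shaped former onto the flatted drive shaft, fully down on its shoulder. Either may be done first. Leave the bench block, jar and hammer where they are.

Things in the scene. Friction and masses are not known exactly. Their poses are not given: they have to be found in the camera images.
- winder: Green bench winder, fixed. Origin: centre of its underside, on the bench; x away from the operator, y left seen from the robot, z up. Base plate 200 (x) x 310 (y) x 14 mm. Right half (y = -85 mm): tilted turns counter. Left half (y = +95 mm): gear head 100 x 100 mm, top 60 mm above the bench, with a motor barrel behind it (+x) rising to 74 mm.
- counter_face (a point): Centre of the face of the turns counter, on the knob's axis, 116 mm above the bench; axes as the winder's. The counter housing, 150 (up the slope) x 130 x 45 mm, is tilted 35 deg so that its face looks up and towards the operator (-x); the face's lowest edge is 73 mm, its highest 159 mm above the bench.
- reset_knob (a joint): Angle of the reset knob about the face's normal: 0 at the zero stop (pointer straight up the slope, away from the operator, against a pin 8 mm across, 9 mm high), growing counter-clockwise as one looks at the face, up to 2.7 rad. Turn clockwise to reset. Stays where it is left (friction about 0.06 N m, no spring).
- knob_grip (a point): On the reset knob's axis, 30 mm out from the face. z: out of the face along the axis (35 deg from vertical); x: along the bar to its pointer end; turns with the knob. Black bar 64 mm long (x), 16 mm wide (y), top 42 mm from the face, on a 60 mm disc 6 mm high with a flat pointer tab reaching 45 mm from the axis.
- shaft_seat (a point): Foot of the upright steel drive shaft, on its axis, at the top of the 56 mm shoulder disc (64 mm above the bench) on which the former must rest. z up. D-shaped shaft: 22 mm diameter, flat 6 mm from the axis, facing -x of this point. Its angle differs each time; it is braked (2 N m).
- shaft_tip (a point): Top end of the drive shaft, 34 mm above its foot; the last 4 mm are a slimmer lead-in (16 mm across).
- former_mid (a point): On the bore axis of the grey pear-shaped former, half-way up (25 mm); z up. Loose, about 0.2 kg, 50 mm high; sides parallel, 40 mm apart (y) beside the bore; square end at x = +20 mm, nose at -x. Through bore, D-shaped: 26 mm diameter, flat 8 mm from the axis on the nose (-x) side: about 2 mm clearance on the shaft.
- former_nose (a point): Tip of the former's rounded nose, half-way up, 55 mm from the bore axis. When fitted, the nose points where the shaft's flat faces. The former starts upright on the bench, left or right of the winder.
- bench_block: Loose steel bench block 75 x 65 x 28 mm, lying on the bench at the other side of the winder; to be left alone. Origin: centre of its underside.
- jar: Glass jar with a black cap, 64 mm across and 85 mm high, left of the winder and farther from the robot; to be left alone. Origin: centre of its underside.
- hammer: Hammer 220 mm long lying on the bench near the robot, to its right; to be left alone. Origin near its middle.
Things that resemble listed ones, but are neither listed nor needed, are in the scene too. Leave any green or orange look-alike of the part that bears former_mid alone.

How it is judged:
By the outcome, as a careful person would: the job done as asked, in the order asked, and still so for the second after the job is handed in, with the robot touching nothing.
It also fails if it takes over 72 s, if anything falls off the work surface, if the arm or the gripper's body presses on something with over 40 N, if the wrist force passes 120 N, or if a joint passes its speed limit or range.

## Working session

There is one attempt and no reset: what is moved stays moved. The work goes in short steps, Python scripts to look and compute and a tool call to move; the robot and the scene stay as the last step left them, time stands still between calls to the robot, and variables do not carry over. Pictures are saved under pics/ and viewed, at most 10 in all, crops included, and the job is handed in when it is done.

Besides the shell and the picture viewer there is one more tool, called after ">>>" in YAML: its name, and indented under it one key for each argument. send_rows: Moves the arm, as the interface text tells. Its arguments: {"type":"object","properties":{"steps":{"type":"array","items":{"type":"object","properties":{"translation":{"type":"array","items":{"type":"number"}},"delta_rot":{"type":"array","items":{"type":"number"}},"jaw":{"type":"number"}}}}},"required":["steps"]}

```bash
mkdir -p pics; cat > h.py <<'E'
import numpy as np,cv2,pickle
from scipy.spatial.transform import Rotation as R
from plant import *
def grab(n):
    f=grab_frame(n); pickle.dump(f,open(f'pics/{n}.pkl','wb')); return f
def load(n): return pickle.load(open(f'pics/{n}.pkl','rb'))
def cloud(f):
    h,w=f['range_z'].shape; z=f['range_z']; u,v=np.meshgrid(np.arange(w),np.arange(h))
    p=np.stack([(u-f['cx'])/f['fx']*z,(v-f['cy'])/f['fy']*z,z],-1)
    M=cv2.Rodrigues(np.array(f['rvec'],float))[0]
    P=(p-np.array(f['tvec']).ravel())@M; P[z==0]=np.nan; return P
def proj(f,X):
    M=cv2.Rodrigues(np.array(f['rvec'],float))[0]
    c=np.atleast_2d(X)@M.T+np.array(f['tvec']).ravel()
    return np.c_[c[:,0]/c[:,2]*f['fx']+f['cx'],c[:,1]/c[:,2]*f['fy']+f['cy']]
def rot(s=None):
    s=s or state(); q=s['tool_rot']; return R.from_quat([q[1],q[2],q[3],q[0]])
def rel(pos,Rm):
    "shift cm and rotvec in tool axes from the measured pose to the target"
    s=state(); r=rot(s)
    return np.round(r.inv().apply(np.array(pos)-s['tool_pos'])*100,2),np.round((r.inv()*R.from_matrix(Rm)).as_rotvec(),3)
E
python3 - <<'E'
from h import *
a=grab('scene');b=grab('side')
cv2.imwrite('pics/a.png',a['pixels']);cv2.imwrite('pics/b.png',b['pixels'])
print(state())
for f in(a,b): 
    M=cv2.Rodrigues(np.array(f['rvec'],float))[0];print(-M.T@np.array(f['tvec']).ravel(),M[2])
E
```

```text
{'time': 0.1, 'joint_pos': array([-1.41498349e+00,  5.33193531e-02,  1.61416629e+00,  2.39037442e-05,
        1.47597508e+00, -1.18993602e-01]), 'joint_vel': array([-0.00127911, -0.00162184, -0.00342972,  0.00056478, -0.00204581,
        0.00064817]), 'joint_efforts': array([ 5.60978351e-04, -3.94901991e+01, -3.71362925e+01, -8.63477089e-05,
        3.93830225e-03, -1.42764819e-05]), 'tool_pos': array([ 0.1695273 , -0.60101425,  0.24416251]), 'tool_rot': array([-9.34095867e-04,  9.90574744e-01,  1.36970082e-01, -5.29915393e-06]), 'contact_force': array([ 0.20853073,  0.43109817, -0.66144586]), 'ft_torque': array([0.0013526 , 0.03012353, 0.01701355]), 'grasp_force': 0.0, 'gripper_width': 1.0001862510444193}
[ 0.99874078 -0.9306387   0.85074779] [-0.40814998  0.70254243 -0.5829646 ]
[0.12175298 0.84938934 0.93207682] [ 0.29199115 -0.71231293 -0.63824091]
```

View pics/a.png

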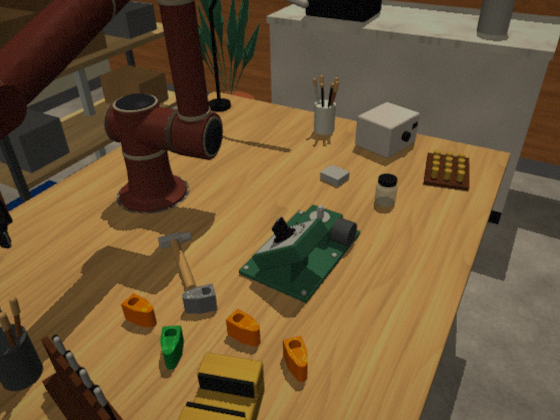

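View pics/b.png

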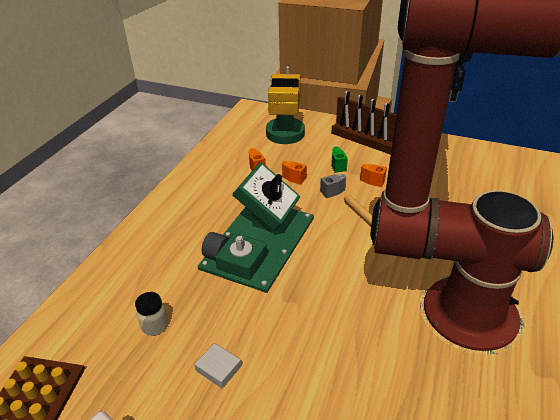

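The scene view shows the grey former at about (200,298) beside the hammer, and the winder around (300,245) with its knob at (283,230) and shaft at (320,213). The side view shows the former at (333,184), the knob at (272,188) and the shaft at (239,243). Next I measure these.

```bash
python3 - <<'E'
from h import *
for n in('scene','side'):
    f=load(n);P=cloud(f);im=f['pixels'].astype(int)
    boxes={'scene':dict(former=(180,222,280,318),wind=(235,365,200,300)),'side':dict(former=(315,350,168,200),wind=(190,320,150,295))}[n]
    u0,u1,v0,v1=boxes['former'];p=P[v0:v1,u0:u1].reshape(-1,3);c=im[v0:v1,u0:u1].reshape(-1,3)
    grey=(c.max(1)-c.min(1)<45)
    t=p[grey&(abs(p[:,2]-.05)<.005)]; print(n,'former top',len(t),t.mean(0),t.min(0),t.max(0))
    if len(t)>5: print(cv2.minAreaRect((t[:,:2]*1000).astype(np.float32)))
    u0,u1,v0,v1=boxes['wind'];p=P[v0:v1,u0:u1].reshape(-1,3);c=im[v0:v1,u0:u1].reshape(-1,3)
    g=p[abs(p[:,2]-.014)<.004]; print('plate',len(g),cv2.minAreaRect((g[:,:2]*1000).astype(np.float32)))
    d=p[abs(p[:,2]-.064)<.0025]; 
    print('z64',len(d),d.mean(0))
    s=p[(p[:,2]>.08)&(p[:,2]<.103)]; print('s',len(s))
P=cloud(load('scene'));print('scene shaft px',[P[v,u].round(3) for u,v in((320,207),(320,211),(320,214),(321,217),(345,230))])
P=cloud(load('side'));print('side shaft px',[P[v,u].round(3) for u,v in((239,238),(239,241),(239,245),(230,246),(248,246),(239,252),(272,190))])
E
```

```text
scene former top 330 [ 0.43799575 -0.33340194  0.05025585] [ 0.40436146 -0.36179443  0.04509451] [ 0.47373228 -0.29493901  0.05458592]
((436.76495361328125, -333.5185241699219), (73.09270477294922, 41.597190856933594), 46.30647659301758)
plate 2262 ((560.5086669921875, -44.20277404785156), (312.07354736328125, 202.56423950195312), 86.9430923461914)
z64 317 [0.57888358 0.01590327 0.06362092]
s 391
side former top 175 [ 0.43578913 -0.32523278  0.05025316] [ 0.40465231 -0.36235929  0.0452136 ] [ 0.47158395 -0.29128561  0.05492695]
((434.79974365234375, -328.31890869140625), (73.8743667602539, 44.31581115722656), 46.663978576660156)
plate 3002 ((573.14990234375, -133.95962524414062), (255.3494110107422, 535.7725830078125), 8.876225471496582)
z64 494 [0.56821293 0.05339775 0.06344853]
s 699
scene shaft px [array([0.569, 0.044, 0.101]), array([0.57 , 0.044, 0.088]), array([0.57 , 0.044, 0.078]), array([0.574, 0.043, 0.07 ]), array([0.652, 0.024, 0.067])]
side shaft px [array([0.565, 0.055, 0.098]), array([0.561, 0.064, 0.097]), array([0.562, 0.063, 0.083]), array([0.592, 0.056, 0.063]), array([0.549, 0.042, 0.064]), array([0.56 , 0.07 , 0.065]), array([ 0.542, -0.107,  0.137])]
```

```bash
python3 - <<'E'
from h import *
f=grab('wrist');M=cv2.Rodrigues(np.array(f['rvec'],float))[0];c=-M.T@np.array(f['tvec']).ravel()
s=state();r=rot(s);print('cam in tool',r.inv().apply(c-s['tool_pos']),'fwd',r.inv().apply(M[2]),'right',r.inv().apply(M[0]),f['fx'])
# tilted look pose over knob
W=R.from_euler('z',-3.06,degrees=True)
n=W.apply([-np.sin(np.radians(35)),0,np.cos(np.radians(35))])
z=-n
for yaw in(0.,1.3):
    x0=W.apply([np.cos(np.radians(35)),0,np.sin(np.radians(35))])
    x=R.from_rotvec(n*yaw).apply(x0); Rm=np.c_[x,np.cross(z,x),z]
    print(yaw,rel(np.array([.53,-.13,.14])+n*.15,Rm))
E
```

```text
cam in tool [ 8.46946210e-02  7.09909000e-06 -1.27999559e-01] fwd [-3.27586618e-01 -5.64747278e-04  9.44820982e-01] right [2.23352133e-04 9.99999747e-01 6.75169494e-04] 351.03470190705866
0.0 (array([ 39.33, -38.34,  -1.78]), array([-0.102,  0.605,  0.317]))
1.3 (array([ 39.33, -38.34,  -1.78]), array([-0.463,  0.435, -0.941]))
```

>>> send_rows:
  steps:
    - {"translation":[4.9,-4.8,-0.2],"delta_rot":[-0.013,0.076,0.04],"jaw":8.5}
    - {"translation":[9.8,-9.6,-0.4],"delta_rot":[-0.026,0.151,0.08],"jaw":8.5}
    - {"translation":[14.7,-14.4,-0.6],"delta_rot":[-0.038,0.227,0.119],"jaw":8.5}
    - {"translation":[19.7,-19.2,-0.9],"delta_rot":[-0.051,0.302,0.158],"jaw":8.5}
    - {"translation":[24.6,-24,-1.1],"delta_rot":[-0.064,0.378,0.198],"jaw":8.5}
    - {"translation":[29.5,-28.7,-1.3],"delta_rot":[-0.076,0.454,0.238],"jaw":8.5}
    - {"translation":[34.4,-33.5,-1.5],"delta_rot":[-0.089,0.529,0.277],"jaw":8.5}
    - {"translation":[39.3,-38.3,-1.8],"delta_rot":[-0.102,0.605,0.317],"jaw":8.5}

```text
time: 0.95
tool_pos: [0.3699, -0.2539, 0.2579]
tool_rot: [0.009, 0.953, -0.027, 0.302]
contact_force: [1.3, 0.0, 0.9]
gripper_width: 0.995
grasp_force: 0.0
```

```bash
python3 - <<'E'
from h import *
W=R.from_euler('z',-3.06,degrees=True)
n=W.apply([-np.sin(np.radians(35)),0,np.cos(np.radians(35))])
x=W.apply([np.cos(np.radians(35)),0,np.sin(np.radians(35))]);Rm=np.c_[x,np.cross(-n,x),-n]
print(state()['tool_pos'],rel(np.array([.53,-.13,.14])+n*.15,Rm))
E
```

```text
[ 0.36991812 -0.25387959  0.25787728] (array([  5.76, -13.24,   3.44]), array([ 0.002, -0.003, -0.002]))
```

>>> send_rows:
  steps:
    - {"translation":[2,-4.6,1.2],"delta_rot":[0,0,0],"jaw":8.5}
    - {"translation":[4,-9.2,2.4],"delta_rot":[0,0,0],"jaw":8.5}
    - {"translation":[5.8,-13.2,3.4],"delta_rot":[0,0,0],"jaw":8.5}
    - {"translation":[5.8,-13.2,3.4],"delta_rot":[0,0,0],"jaw":8.5}
    - {"translation":[5.8,-13.2,3.4],"delta_rot":[0,0,0],"jaw":8.5}
    - {"translation":[5.8,-13.2,3.4],"delta_rot":[0,0,0],"jaw":8.5}
    - {"translation":[5.8,-13.2,3.4],"delta_rot":[0,0,0],"jaw":8.5}
    - {"translation":[5.8,-13.2,3.4],"delta_rot":[0,0,0],"jaw":8.5}

```text
time: 1.75
tool_pos: [0.4428, -0.129, 0.263]
tool_rot: [0.009, 0.953, -0.027, 0.3]
contact_force: [0.6, -0.2, -0.9]
gripper_width: 0.996
grasp_force: 0.0
```

```bash
python3 - <<'E'
from h import *
f=grab('wrist');cv2.imwrite('pics/w1.png',f['pixels']);P=cloud(f)
W=R.from_euler('z',-3.06,degrees=True);q=P.reshape(-1,3)
n=W.apply([-np.sin(np.radians(35)),0,np.cos(np.radians(35))]);x=W.apply([np.cos(np.radians(35)),0,np.sin(np.radians(35))]);y=W.apply([0,1,0])
ok=np.isfinite(q[:,0])&(np.hypot(q[:,0]-.54,q[:,1]+.13)<.1)&(q[:,2]>.06)
q=q[ok];c=f['pixels'].reshape(-1,3)[ok]
h=q@n
w=np.histogram(h,bins=np.arange(h.min(),h.max(),.004));print(np.c_[w[1][:-1],w[0]].round(3).tolist())
face=w[1][w[0].argmax()]+.002
m=c.min(1)>110;hf=np.median(h[m&(abs(h-face)<.006)]);print('facez',hf,m.sum())
b=q[(h>hf+.036)&(h<hf+.048)];uv=np.c_[b@x,b@y];r=cv2.minAreaRect((uv*1000).astype(np.float32));print('bar',len(b),r,(h[h<hf+.05]).max()-hf)
wh=q[abs(h-hf)<.004];r2=cv2.minAreaRect((np.c_[wh@x,wh@y]*1000).astype(np.float32));print('face',r2)
for rr in(r,r2):
    print((rr[0][0]/1000*x+rr[0][1]/1000*y+hf*n).round(4))
s=state();print(s['tool_pos'])
E
```

```text
[[-0.266, 8.0], [-0.262, 9.0], [-0.258, 11.0], [-0.254, 9.0], [-0.25, 9.0], [-0.246, 9.0], [-0.242, 10.0], [-0.238, 9.0], [-0.234, 266.0], [-0.23, 14236.0], [-0.226, 3982.0], [-0.222, 1655.0], [-0.218, 104.0], [-0.214, 69.0], [-0.21, 70.0], [-0.206, 70.0], [-0.202, 72.0], [-0.198, 75.0], [-0.194, 86.0], [-0.19, 323.0], [-0.186, 1197.0], [-0.182, 0.0], [-0.178, 0.0], [-0.174, 0.0], [-0.17, 0.0], [-0.166, 0.0], [-0.162, 0.0], [-0.158, 0.0], [-0.154, 0.0], [-0.15, 0.0], [-0.146, 0.0], [-0.142, 0.0], [-0.138, 0.0], [-0.134, 0.0], [-0.13, 0.0], [-0.126, 0.0], [-0.122, 0.0], [-0.118, 0.0], [-0.114, 0.0], [-0.11, 0.0], [-0.106, 0.0], [-0.102, 0.0], [-0.098, 0.0], [-0.094, 0.0], [-0.09, 0.0], [-0.086, 0.0], [-0.082, 0.0], [-0.078, 0.0], [-0.074, 0.0], [-0.07, 0.0], [-0.066, 0.0], [-0.062, 0.0], [-0.058, 0.0], [-0.054, 0.0], [-0.05, 0.0], [-0.046, 7.0], [-0.042, 59.0], [-0.038, 42.0]]
facez -0.22687411231754478 13494
bar 1528 ((526.4693603515625, -97.73506164550781), (16.362518310546875, 63.65249252319336), 22.12776756286621) 0.04373233168641588
face ((526.6283569335938, -97.60912322998047), (129.1351318359375, 148.3497772216797), 89.96892547607422)
[ 0.5554 -0.1276  0.1161]
[ 0.5555 -0.1274  0.1162]
[ 0.44285967 -0.12879473  0.26303161]
```

View pics/w1.png

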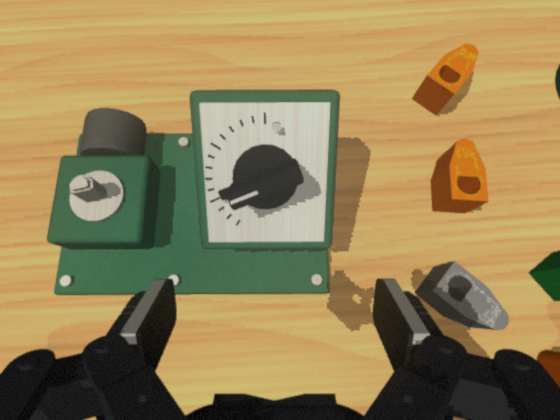

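The wrist view shows the knob's pointer at (222,192), left and slightly down, so θ≈1.96 rad, with the pin at (277,127). The former is at (460,290) and the shaft at (85,185).

```bash
cat >> h.py <<'E'
W=R.from_euler('z',-3.06,degrees=True)
n=W.apply([-np.sin(np.radians(35)),0,np.cos(np.radians(35))]);x0=W.apply([np.cos(np.radians(35)),0,np.sin(np.radians(35))])
F=np.array([.5555,-.1275,.116])
def knob(d,th):
    x=R.from_rotvec(n*th).apply(x0); return rel(F+n*d,np.c_[x,np.cross(-n,x),-n])
E
python3 - <<'E'
from h import *
print(knob(.09,1.957),knob(.025,1.957))
E
```

```text
(array([ 0.78, -0.77,  9.49]), array([ 0.002,  0.004, -1.959])) (array([ 0.78, -0.79, 15.99]), array([ 0.002,  0.004, -1.959]))
```

>>> send_rows:
  steps:
    - {"translation":[0.1,-0.1,0.7],"delta_rot":[0,0,-0.149],"jaw":8.5}
    - {"translation":[0.2,-0.2,1.4],"delta_rot":[0,0,-0.298],"jaw":8.5}
    - {"translation":[0.3,-0.3,2.1],"delta_rot":[0,0,-0.447],"jaw":8.5}
    - {"translation":[0.4,-0.4,2.8],"delta_rot":[0,0,-0.596],"jaw":8.5}
    - {"translation":[0.5,-0.5,3.5],"delta_rot":[0,0,-0.745],"jaw":8.5}
    - {"translation":[0.6,-0.6,4.2],"delta_rot":[0,0,-0.894],"jaw":8.5}
    - {"translation":[0.7,-0.7,5.0],"delta_rot":[0,0,-1.043],"jaw":8.5}
    - {"translation":[0.78,-0.77,6.0],"delta_rot":[0,0,-1.19],"jaw":8.5}

```text
time: 2.6
tool_pos: [0.4846, -0.1229, 0.2186]
tool_rot: [0.177, 0.803, 0.515, 0.243]
contact_force: [0.2, -0.6, 0.4]
gripper_width: 0.994
grasp_force: 0.0
```

```bash
python3 - <<'E'
from h import *
print(knob(.07,1.957),knob(.025,1.957),state()['joint_pos'])
E
```

```text
(array([-0.08, -0.04,  5.48]), array([ 0.   ,  0.003, -0.762])) (array([-0.07, -0.04,  9.98]), array([ 0.   ,  0.003, -0.762])) [-0.54301191 -0.64781628  2.2950651   0.33093359  0.96544237 -0.22888785]
```

>>> send_rows:
  steps:
    - {"translation":[0,0,0.7],"delta_rot":[0,0,-0.149],"jaw":8.5}
    - {"translation":[0,0,1.6],"delta_rot":[0,0,-0.298],"jaw":8.5}
    - {"translation":[0,0,2.5],"delta_rot":[0,0,-0.447],"jaw":8.5}
    - {"translation":[-0.05,0,3.5],"delta_rot":[0,0,-0.596],"jaw":7}
    - {"translation":[-0.1,0,4.5],"delta_rot":[0,0,-0.74],"jaw":6}
    - {"translation":[-0.1,0,6],"delta_rot":[0,0,-0.762],"jaw":5}
    - {"translation":[-0.1,0,8],"delta_rot":[0,0,-0.762],"jaw":5}
    - {"translation":[-0.1,0,9],"delta_rot":[0,0,-0.762],"jaw":5}

```text
time: 3.4
tool_pos: [0.5353, -0.1266, 0.1429]
tool_rot: [0.253, 0.556, 0.775, 0.161]
contact_force: [-0.9, 0.2, -1.2]
gripper_width: 0.583
grasp_force: 0.0
```

```bash
python3 - <<'E'
from h import *
print(knob(.025,1.957),state()['joint_pos'],state()['contact_force'])
E
```

```text
(array([-0.03,  0.11,  0.86]), array([-0.003,  0.001, -0.006])) [-0.48401125 -0.38277075  2.25575123  0.36047217  0.73614744 -1.01263373] [-0.917121    0.20515673 -1.22677341]
```

>>> send_rows:
  steps:
    - {"translation":[0,0.1,0.9],"delta_rot":[0,0,0],"jaw":4}
    - {"translation":[0,0.1,0.9],"delta_rot":[0,0,0],"jaw":3}
    - {"translation":[0,0.1,0.9],"delta_rot":[0,0,0],"jaw":1}
    - {"translation":[0,0.1,0.9],"delta_rot":[0,0,0],"jaw":0.5}
    - {"translation":[0,0.1,0.9],"delta_rot":[0,0,0],"jaw":0.5}
    - {"translation":[0,0.1,0.9],"delta_rot":[0,0,0],"jaw":0.5}
    - {"translation":[0,0.1,0.9],"delta_rot":[0,0,0],"jaw":0.5}
    - {"translation":[0,0.1,0.9],"delta_rot":[0,0,0],"jaw":0.5}

```text
time: 4.2
tool_pos: [0.5404, -0.1262, 0.1372]
tool_rot: [0.254, 0.555, 0.776, 0.16]
contact_force: [-7.4, -4.7, -0.5]
gripper_width: 0.178
grasp_force: 58.3
```

```bash
python3 - <<'E'
from h import *
print(knob(.025,1.957),knob(.025,0),state())
E
```

```text
(array([-0.05,  0.01,  0.11]), array([-0.003,  0.002, -0.003])) (array([-0.05,  0.01,  0.11]), array([-0.   ,  0.005,  1.954])) {'time': 4.2, 'joint_pos': array([-0.47658884, -0.35894264,  2.24877865,  0.36033207,  0.71729113,
       -1.01392656]), 'joint_vel': array([ 5.01054271e-04, -2.51922514e-04,  4.96444025e-05, -6.85458197e-05,
       -1.37155435e-03,  3.88925774e-04]), 'joint_efforts': array([  3.1498915 , -20.82884073, -37.96224833,   1.87760554,
        -1.89270727,   0.03946059]), 'tool_pos': array([ 0.54038256, -0.12623269,  0.13722504]), 'tool_rot': array([0.2535899 , 0.5549871 , 0.77602676, 0.1595743 ]), 'contact_force': array([-7.35912052, -4.66897434, -0.45290847]), 'ft_torque': array([-0.4837371 ,  1.10074946, -0.3766383 ]), 'grasp_force': 58.323556780815125, 'gripper_width': 0.1783400324942545}
```

>>> send_rows:
  steps:
    - {"translation":[0,-0.07,0],"delta_rot":[0,0,0.1],"jaw":0.5}
    - {"translation":[0,-0.07,0],"delta_rot":[0,0,0.24],"jaw":0.5}
    - {"translation":[0,-0.07,0],"delta_rot":[0,0,0.38],"jaw":0.5}
    - {"translation":[0,-0.07,0],"delta_rot":[0,0,0.52],"jaw":0.5}
    - {"translation":[0,-0.07,0],"delta_rot":[0,0,0.66],"jaw":0.5}
    - {"translation":[0,-0.07,0],"delta_rot":[0,0,0.8],"jaw":0.5}
    - {"translation":[0,-0.07,0],"delta_rot":[0,0,0.94],"jaw":0.5}
    - {"translation":[0,-0.07,0],"delta_rot":[0,0,1.08],"jaw":0.5}

```text
time: 5.0
tool_pos: [0.5405, -0.1263, 0.1373]
tool_rot: [0.135, 0.876, 0.378, 0.268]
contact_force: [-1.6, -4.5, -2.3]
gripper_width: 0.182
grasp_force: 58.6
```

```bash
python3 - <<'E'
from h import *
print(knob(.025,0),state()['ft_torque'])
E
```

```text
(array([-0.02,  0.03,  0.11]), array([0.003, 0.002, 0.868])) [-0.42741322  0.62852161 -0.25589562]
```

>>> send_rows:
  steps:
    - {"translation":[0,0,0],"delta_rot":[0,0,0.14],"jaw":0.5}
    - {"translation":[0,0,0],"delta_rot":[0,0,0.28],"jaw":0.5}
    - {"translation":[0,0,0],"delta_rot":[0,0,0.42],"jaw":0.5}
    - {"translation":[0,0,0],"delta_rot":[0,0,0.56],"jaw":0.5}
    - {"translation":[0,0,0],"delta_rot":[0,0,0.7],"jaw":0.5}
    - {"translation":[0,0,0],"delta_rot":[0,0,0.8],"jaw":0.5}
    - {"translation":[0,0,0],"delta_rot":[0,0,0.86],"jaw":0.5}
    - {"translation":[0,0,0],"delta_rot":[0,0,0.89],"jaw":0.5}

```text
time: 5.8
tool_pos: [0.5405, -0.1265, 0.1374]
tool_rot: [0.007, 0.953, -0.034, 0.3]
contact_force: [0.1, -3.4, -2.9]
gripper_width: 0.179
grasp_force: 59.1
```

```bash
python3 - <<'E'
from h import *
s=state();print(knob(.025,0),s['ft_torque'],s['ft_torque']@n,s['contact_force'])
E
```

```text
(array([0.  , 0.02, 0.12]), array([ 0.004,  0.   , -0.016])) [-0.75882772  0.64536208  0.40423433] 0.7855145029308762 [ 0.06003838 -3.4053023  -2.90796759]
```

>>> send_rows:
  steps:
    - {"translation":[0,0,0],"delta_rot":[0,0,0.02],"jaw":0.5}
    - {"translation":[0,0,0],"delta_rot":[0,0,0.03],"jaw":0.5}
    - {"translation":[0,0,0],"delta_rot":[0,0,0.03],"jaw":0.5}
    - {"translation":[0,0,0],"delta_rot":[0,0,0.03],"jaw":4}
    - {"translation":[0,0,0],"delta_rot":[0,0,0.03],"jaw":6}
    - {"translation":[0,0,0],"delta_rot":[0,0,0.03],"jaw":6}
    - {"translation":[0,0,-3],"delta_rot":[0,0,0.03],"jaw":6}
    - {"translation":[0,0,-7],"delta_rot":[0,0,0.03],"jaw":8}

```text
time: 6.6
tool_pos: [0.4998, -0.1223, 0.1928]
tool_rot: [-0.0, 0.953, -0.048, 0.298]
contact_force: [1.2, -1.7, 1.4]
gripper_width: 0.856
grasp_force: 0.0
```

```bash
python3 - <<'E'
from h import *
s=state();print(s['joint_pos'],s['contact_force'],knob(.17,0))
E
```

```text
[-0.52112957 -0.56656459  2.28896164  0.33763471  0.89440808  1.008976  ] [ 1.23135609 -1.68579109  1.38452247] (array([ 0.14,  0.2 , -7.5 ]), array([-0.002,  0.005, -0.048]))
```

>>> send_rows:
  steps:
    - {"translation":[0,0,-4],"delta_rot":[0,0,-0.04],"jaw":8.5}
    - {"translation":[0,-2,-8],"delta_rot":[0,0,-0.04],"jaw":8.5}
    - {"translation":[0,-6,-8],"delta_rot":[0,0,-0.04],"jaw":8.5}
    - {"translation":[0,-10,-8],"delta_rot":[0,0,-0.04],"jaw":8.5}
    - {"translation":[0,-13,-8],"delta_rot":[0,0,-0.04],"jaw":8.5}
    - {"translation":[0,-13,-8],"delta_rot":[0,0,-0.04],"jaw":8.5}
    - {"translation":[0,-13,-8],"delta_rot":[0,0,-0.04],"jaw":8.5}
    - {"translation":[0,-13,-8],"delta_rot":[0,0,-0.04],"jaw":8.5}

```text
time: 7.4
tool_pos: [0.4672, 0.008, 0.2635]
tool_rot: [0.008, 0.953, -0.029, 0.301]
contact_force: [-0.6, -0.2, 1.1]
gripper_width: 0.996
grasp_force: 0.0
```

```bash
python3 - <<'E'
from h import *
f=grab('wrist');P=cloud(f);q=P.reshape(-1,3);im=f['pixels'];y=W.apply([0,1,0])
h=(q-F)@n; b=q[(h>.036)&(h<.048)&(np.linalg.norm(q-F,axis=1)<.07)]-F
print('bar',cv2.minAreaRect((np.c_[b@x0,b@y]*1000).astype(np.float32)))
r=np.hypot(q[:,0]-.566,q[:,1]-.0507)
d=q[(abs(q[:,2]-.064)<.003)&(r<.04)];print('disc?',cv2.minEnclosingCircle((d[:,:2]*1000).astype(np.float32)),len(d))
for a,bb in((.072,.092),(.089,.096),(.0965,.102)):
    s=q[(q[:,2]>a)&(q[:,2]<bb)&(r<.04)];print(a,len(s),cv2.minEnclosingCircle((s[:,:2]*1000).astype(np.float32)) if len(s)>3 else '', s.mean(0))
print(proj(f,[.566,.0507,.09]))
u,v=proj(f,[.566,.0507,.08])[0].astype(int)
cv2.imwrite('pics/w2.png',cv2.resize(im[max(v-60,0):v+60,max(u-60,0):u+60],None,fx=5,fy=5,interpolation=cv2.INTER_CUBIC))
E
```

```text
bar ((0.23245620727539062, 0.8373394012451172), (16.528661727905273, 63.828208923339844), 89.96085357666016)
disc? ((566.196044921875, 50.04166030883789), 39.36398696899414) 1738
0.072 143 ((564.6815185546875, 52.047950744628906), 11.991250991821289) [0.55987755 0.05059295 0.08240588]
0.089 182 ((565.1582641601562, 52.313228607177734), 11.831232070922852) [0.56498272 0.05156836 0.09323445]
0.0965 171 ((564.5968627929688, 52.197628021240234), 8.554366111755371) [0.56591395 0.05249468 0.09774235]
[[224.97990536 201.55734536]]
```

View pics/w2.png

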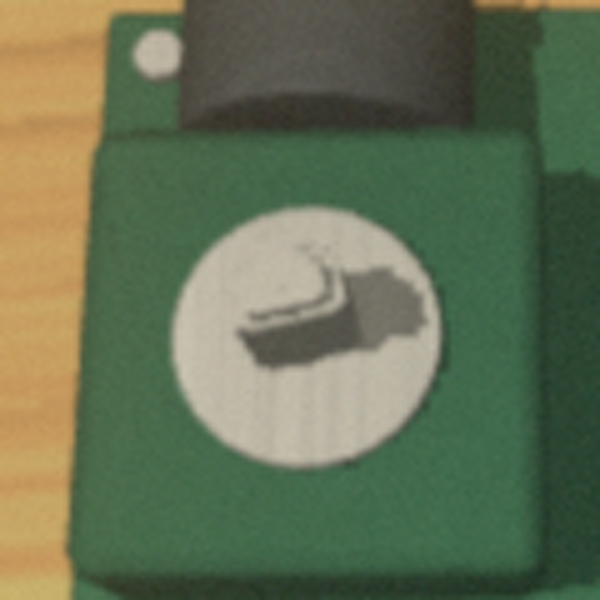

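The knob bar now measures 0.0°, so it is on the stop. The crop shows the shaft with its flat (dark face, (245,340) to (360,320)) facing toward the operator and slightly right. Next I fit the flat and the shaft axis.

```bash
python3 - <<'E'
from h import *
f=grab('wrist');P=cloud(f);q=P.reshape(-1,3);c=f['pixels'].reshape(-1,3).astype(int)
r=np.hypot(q[:,0]-.566,q[:,1]-.0507)
d=q[(abs(q[:,2]-.064)<.003)&(r<.04)&(c.max(1)-c.min(1)<30)&(c.min(1)>110)]
print('disc',cv2.minEnclosingCircle((d[:,:2]*1000).astype(np.float32)),cv2.minAreaRect((d[:,:2]*1000).astype(np.float32)))
s=q[(q[:,2]>.069)&(q[:,2]<.091)&(r<.02)][:,:2]*1000
print(len(s),s.min(0),s.max(0))
best=(0,)
rng=np.random.default_rng(0)
for _ in range(3000):
    i,j=rng.choice(len(s),2,replace=False);v=s[j]-s[i];L=np.hypot(*v)
    if L<5: continue
    m=np.array([-v[1],v[0]])/L;e=abs((s-s[i])@m)<.7
    if e.sum()>best[0]: best=(e.sum(),e)
e=best[1];mu=s[e].mean(0);u,_,vt=np.linalg.svd(s[e]-mu);m=vt[1]; m=m*np.sign(m@[-1,0]);print('flat n',best[0],m,np.degrees(np.arctan2(m[1],m[0])),'pt',mu,np.ptp((s[e]-mu)@vt[0]), 'centre from disc dist', m@(mu-[565.5,51]))
t=q[(q[:,2]>.091)&(q[:,2]<.0955)&(r<.02)][:,:2]*1000
print('ledge along flat normal',(t@m).min()-mu@m,(t@m).max()-mu@m, 'across',(t@vt[0]).min(),(t@vt[0]).max(), 'disc c',np.array([565.5,51])@vt[0], vt[0])
E
```

```text
disc ((565.0830078125, 52.712528228759766), 28.406131744384766) ((564.968017578125, 52.40057373046875), (55.59840393066406, 55.153167724609375), 23.996135711669922)
151 [557.04058716  40.65827719] [570.95131176  62.32869471]
flat n 129 [-0.98098665 -0.19407524] -168.80929298916772 pt [559.29987539  50.82042745] 21.502369228059344 centre from disc dist 6.11709003243232
ledge along flat normal -17.19753947898073 0.3791287579812206 across 47.32888771644927 69.4852204243795 disc c 59.71923173820187 [ 0.19407524 -0.98098665]
```

```bash
cat >> h.py <<'E'
def down(p,yaw):
    c,s=np.cos(yaw),np.sin(yaw); return rel(p,np.array([[c,s,0],[s,-c,0],[0,0,-1.]]))
E
python3 - <<'E'
from h import *
print(down([.448,-.318,.26],.80), down([.448,-.318,.19],.80))
E
```

```text
(array([-0.07, 32.61,  0.26]), array([ 0.26 , -0.573, -0.835])) (array([-4.08, 32.63,  6.  ]), array([ 0.26 , -0.573, -0.835]))
```

>>> send_rows:
  steps:
    - {"translation":[0,3.5,0],"delta_rot":[0.03,-0.072,-0.104],"jaw":8.5}
    - {"translation":[0,8,0],"delta_rot":[0.065,-0.143,-0.209],"jaw":8.5}
    - {"translation":[0,12.5,0],"delta_rot":[0.098,-0.215,-0.313],"jaw":8.5}
    - {"translation":[0,17,0],"delta_rot":[0.13,-0.286,-0.417],"jaw":8.5}
    - {"translation":[0,21.5,0.3],"delta_rot":[0.163,-0.358,-0.522],"jaw":8.5}
    - {"translation":[-1,26,1.5],"delta_rot":[0.195,-0.43,-0.626],"jaw":8.5}
    - {"translation":[-2.5,30,3.7],"delta_rot":[0.228,-0.5,-0.73],"jaw":8.5}
    - {"translation":[-4.1,32.6,6],"delta_rot":[0.26,-0.573,-0.835],"jaw":8.5}

```text
time: 8.3
tool_pos: [0.4477, -0.3216, 0.1899]
tool_rot: [0.001, 0.921, 0.39, -0.001]
contact_force: [-0.3, 0.1, 0.9]
gripper_width: 0.994
grasp_force: 0.0
```

```bash
python3 - <<'E'
from h import *
print(state()['tool_pos'], down([.448,-.318,.19],.80))
E
```

```text
[ 0.44772845 -0.32156728  0.18987991] (array([ 0.28, -0.23, -0.01]), array([0.001, 0.003, 0.001]))
```

```bash
python3 - <<'E'
from h import *
f=grab('wrist');P=cloud(f);q=P.reshape(-1,3);im=f['pixels'];cv2.imwrite('pics/w3.png',im)
ok=(abs(q[:,2]-.05)<.004)&(np.hypot(q[:,0]-.44,q[:,1]+.325)<.07);t=q[ok][:,:2]*1000
r=cv2.minAreaRect(t.astype(np.float32));print(len(t),r)
# bore hole: pixels below top inside
for a in np.radians([r[2],r[2]+90]):
    u=np.array([np.cos(a),np.sin(a)]);print(np.degrees(a),(t@u).min(),(t@u).max())
hull=cv2.convexHull(t.astype(np.float32))
dep=q[(q[:,2]<.044)][:,:2]*1000
ins=np.array([cv2.pointPolygonTest(hull,(float(p[0]),float(p[1])),True)>4 for p in dep])
print('hole',ins.sum(),dep[ins].mean(0) if ins.any() else '', cv2.minEnclosingCircle(dep[ins].astype(np.float32)) if ins.any() else '')
print(state()['tool_pos'])
E
```

```text
3072 ((435.8827819824219, -332.00335693359375), (75.54402160644531, 39.944820404052734), 45.94866943359375)
45.94866943359375 26.681867123243595 102.22589471844759
135.94866943359375 -564.0916312832778 -524.1467851608483
hole 616 [ 443.34249735 -324.1551525 ] ((447.1324157714844, -320.3726501464844), 13.053890228271484)
[ 0.44622319 -0.32117799  0.18265225]
```

View pics/w3.png

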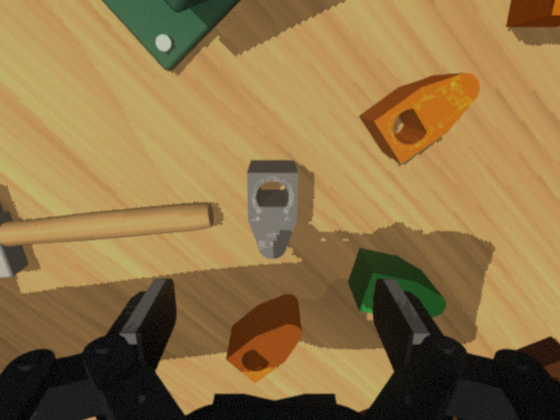

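The close view shows the former upright at (272,205) with its nose toward image-down (world −134°). The hammer handle's tip is at (212,215), so I limit the opening to 6 cm.

```bash
python3 - <<'E'
from h import *
print(down([.4502,-.3173,.032],.802))
E
```

```text
(array([ 0.64,  0.15, 15.06]), array([-0.009,  0.006,  0.002]))
```

>>> send_rows:
  steps:
    - {"translation":[0.3,0.1,2],"delta_rot":[-0.004,0.003,0],"jaw":7}
    - {"translation":[0.6,0.15,4],"delta_rot":[-0.008,0.006,0],"jaw":6}
    - {"translation":[0.64,0.15,6.5],"delta_rot":[-0.009,0.006,0],"jaw":6}
    - {"translation":[0.64,0.15,9],"delta_rot":[-0.009,0.006,0],"jaw":6}
    - {"translation":[0.64,0.15,11.5],"delta_rot":[-0.009,0.006,0],"jaw":6}
    - {"translation":[0.64,0.15,13.2],"delta_rot":[-0.009,0.006,0],"jaw":6}
    - {"translation":[0.64,0.15,14.2],"delta_rot":[-0.009,0.006,0],"jaw":6}
    - {"translation":[0.64,0.15,14.6],"delta_rot":[-0.009,0.006,0],"jaw":6}

```text
time: 9.15
tool_pos: [0.4532, -0.3133, 0.0429]
tool_rot: [0.002, 0.921, 0.39, 0.004]
contact_force: [-0.2, 0.3, 0.6]
gripper_width: 0.705
grasp_force: 0.0
```

```bash
python3 - <<'E'
from h import *
print(down([.4502,-.3173,.032],.802),state()['contact_force'])
E
```

```text
(array([-0.5 ,  0.05,  1.08]), array([ 0.008, -0.006, -0.002])) [-0.21611214  0.29769968  0.61904296]
```

>>> send_rows:
  steps:
    - {"translation":[-0.5,0.05,0.5],"delta_rot":[0.008,-0.006,0],"jaw":6}
    - {"translation":[-0.5,0.05,0.9],"delta_rot":[0.008,-0.006,0],"jaw":6}
    - {"translation":[-0.5,0.05,0.9],"delta_rot":[0.008,-0.006,0],"jaw":6}
    - {"translation":[-0.5,0.05,0.9],"delta_rot":[0.008,-0.006,0],"jaw":6}
    - {"translation":[-0.5,0.05,0.9],"delta_rot":[0.008,-0.006,0],"jaw":6}
    - {"translation":[-0.5,0.05,0.9],"delta_rot":[0.008,-0.006,0],"jaw":6}
    - {"translation":[-0.5,0.05,0.9],"delta_rot":[0.008,-0.006,0],"jaw":6}
    - {"translation":[-0.5,0.05,0.9],"delta_rot":[0.008,-0.006,0],"jaw":6}

```text
time: 9.95
tool_pos: [0.4513, -0.3171, 0.0352]
tool_rot: [0.001, 0.921, 0.39, 0.0]
contact_force: [-1.7, -0.1, 1.0]
gripper_width: 0.702
grasp_force: 0.0
```

```bash
python3 - <<'E'
from h import *
print(down([.4502,-.3173,.032],.802),state()['contact_force'])
E
```

```text
(array([-0.09, -0.06,  0.32]), array([ 0.002, -0.   ,  0.   ])) [-1.66521683 -0.12632882  1.0057047 ]
```

>>> send_rows:
  steps:
    - {"translation":[-0.1,-0.05,0.3],"delta_rot":[0,0,0],"jaw":5}
    - {"translation":[-0.1,-0.05,0.3],"delta_rot":[0,0,0],"jaw":4}
    - {"translation":[-0.1,-0.05,0.3],"delta_rot":[0,0,0],"jaw":3}
    - {"translation":[-0.1,-0.05,0.3],"delta_rot":[0,0,0],"jaw":3}
    - {"translation":[-0.1,-0.05,0.3],"delta_rot":[0,0,0],"jaw":3}
    - {"translation":[-0.1,-0.05,0.3],"delta_rot":[0,0,0],"jaw":3}
    - {"translation":[-0.1,-0.05,-1.2],"delta_rot":[0,0,0],"jaw":3}
    - {"translation":[-0.1,-0.05,-4],"delta_rot":[0,0,0],"jaw":3}

```text
time: 10.75
tool_pos: [0.4485, -0.316, 0.0736]
tool_rot: [-0.002, 0.921, 0.39, -0.001]
contact_force: [0.4, -0.5, -0.8]
gripper_width: 0.46
grasp_force: 60.9
```

```bash
python3 - <<'E'
from h import *
s=state();print(s['tool_pos'],s['grasp_force'],s['gripper_width'],s['contact_force'])
yaw=np.radians(11.2);u=np.array([np.cos(yaw),np.sin(yaw),0])*.003
print(down(np.array([.565,.0524,.23])+u,yaw),s['joint_pos'])
E
```

```text
[ 0.44850382 -0.31596952  0.0736055 ] 60.929671078920364 0.4597190917826182 [ 0.36898828 -0.46643146 -0.82991344]
(array([ 34.82, -17.13, -15.57]), array([-0.004,  0.001,  0.606])) [-7.49404512e-01  4.61246548e-02  1.92313061e+00  1.02823182e-05
  1.17634105e+00  1.94228796e-02]
```

>>> send_rows:
  steps:
    - {"translation":[0,0,-4.5],"delta_rot":[0,0,0],"jaw":3}
    - {"translation":[0,0,-9],"delta_rot":[0,0,0],"jaw":3}
    - {"translation":[0,0,-13],"delta_rot":[0,0,0],"jaw":3}
    - {"translation":[1.8,-0.9,-16],"delta_rot":[0,0,0],"jaw":3}
    - {"translation":[5.4,-2.6,-17],"delta_rot":[0,0,0.08],"jaw":3}
    - {"translation":[9,-4.4,-17],"delta_rot":[0,0,0.16],"jaw":3}
    - {"translation":[12.6,-6.2,-17],"delta_rot":[0,0,0.24],"jaw":3}
    - {"translation":[16.2,-8,-17],"delta_rot":[0,0,0.32],"jaw":3}

```text
time: 11.55
tool_pos: [0.5052, -0.1437, 0.2464]
tool_rot: [0.001, 0.972, 0.237, 0.001]
contact_force: [0.2, -0.0, -1.7]
gripper_width: 0.459
grasp_force: 60.8
```

```bash
python3 - <<'E'
from h import *
s=state();print(s['tool_pos'],s['grasp_force'],s['gripper_width'])
yaw=np.radians(11.2);u=np.array([np.cos(yaw),np.sin(yaw),0])*.003
print(down(np.array([.565,.0524,.21])+u,yaw))
E
```

```text
[ 0.50523002 -0.14368759  0.24639002] 60.84903001785278 0.45926478210374766
(array([ 14.61, -14.58,   3.62]), array([ 0.003, -0.002,  0.283]))
```

>>> send_rows:
  steps:
    - {"translation":[3.4,-3.4,0],"delta_rot":[0,0,0.07],"jaw":3}
    - {"translation":[6.4,-6.4,0],"delta_rot":[0,0,0.14],"jaw":3}
    - {"translation":[9.4,-9.4,0],"delta_rot":[0,0,0.2],"jaw":3}
    - {"translation":[12,-12,1],"delta_rot":[0,0,0.25],"jaw":3}
    - {"translation":[14,-14,2.5],"delta_rot":[0,0,0.28],"jaw":3}
    - {"translation":[14.5,-14.5,3.5],"delta_rot":[0,0,0.28],"jaw":3}
    - {"translation":[14.5,-14.5,3.5],"delta_rot":[0,0,0.28],"jaw":3}
    - {"translation":[14.5,-14.5,3.5],"delta_rot":[0,0,0.28],"jaw":3}

```text
time: 12.35
tool_pos: [0.5662, 0.0497, 0.2102]
tool_rot: [0.001, 0.995, 0.101, 0.0]
contact_force: [0.3, -1.2, -1.1]
gripper_width: 0.456
grasp_force: 60.9
```

```bash
python3 - <<'E'
from h import *
s=state();print(s['tool_pos'],s['grasp_force'],s['gripper_width'])
f=grab('wrist');P=cloud(f);q=P.reshape(-1,3);cv2.imwrite('pics/w4.png',f['pixels'])
loc=rot(s).inv().apply(q-s['tool_pos'])*1000
print(np.round(proj(f,s['tool_pos'])))
k=(np.abs(loc[:,0]+15)<60)&(abs(loc[:,1])<18)&(loc[:,2]>-35)&(loc[:,2]<5)
t=loc[k];hh=np.histogram(t[:,2],bins=np.arange(-36,6,2));print(hh[0])
yaw=np.radians(11.2);u=np.array([np.cos(yaw),np.sin(yaw),0])*.003
print(down(np.array([.565,.0524,.14])+u,yaw))
E
```

```text
[0.56615036 0.04969962 0.21017444] 60.92798911035061 0.45587868657178854
[[274. 299.]]
[   0    0    0    0    0    0    0    0 2731 5256  544  505  484  463
  431  438  395  372  366  335]
(array([ 0.2 , -0.34,  7.07]), array([ 0.002, -0.002,  0.006]))
```

View pics/w4.png

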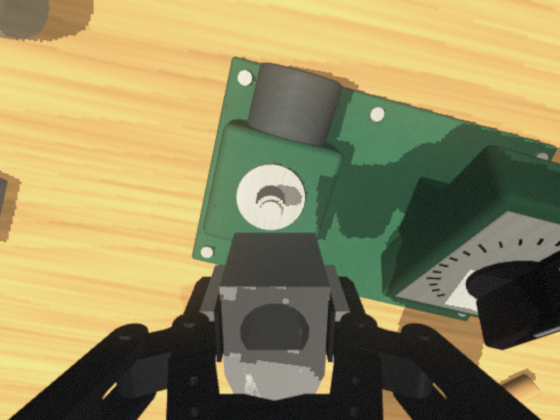

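The view shows the former held square between the jaws, top face around (270,330), with the shaft ahead at (270,200). Next I measure where the bore sits in the tool frame.

```bash
python3 - <<'E'
from h import *
s=state();f=load('wrist');q=cloud(f).reshape(-1,3)
loc=rot(s).inv().apply(q-s['tool_pos'])*1000
top=loc[(np.abs(loc[:,0]+15)<60)&(abs(loc[:,1])<30)&(loc[:,2]>-21)&(loc[:,2]<-15)]
m=top[top[:,0]>-8]
print('topz',np.median(top[:,2]),'xmax',np.percentile(m[:,0],[98,99.5,100]),'y',np.percentile(m[:,1],[0,1,99,100]))
for x in(-5,0,5,10,15,20): 
    r=top[abs(top[:,0]-x)<1];print(x,r[:,1].min().round(1),r[:,1].max().round(1)) if len(r) else 0
inner=loc[(abs(loc[:,0])<25)&(abs(loc[:,1])<15)&(loc[:,2]>-10)&(loc[:,2]<15)&(loc[:,0]<14)]
print('bore pts',inner.min(0),inner.max(0))
E
```

```text
topz -17.278031900283157 xmax [17.14185185 17.37890809 17.80239418] y [-29.99285598 -25.8107148   25.40025258  29.99135894]
-5 -20.1 19.6
0 -20.0 19.6
5 -28.8 19.5
10 -26.4 25.9
15 -20.0 19.9
bore pts [-12.55619884 -13.33018552  -9.99412067] [-4.17191018 12.84399305 14.34647365]
```

>>> send_rows:
  steps:
    - {"translation":[0.1,-0.2,1.5],"delta_rot":[0,0,0.006],"jaw":3}
    - {"translation":[0.2,-0.35,3.5],"delta_rot":[0,0,0.006],"jaw":3}
    - {"translation":[0.2,-0.35,5.5],"delta_rot":[0,0,0.006],"jaw":3}
    - {"translation":[0.2,-0.35,6.5],"delta_rot":[0,0,0.006],"jaw":3}
    - {"translation":[0.2,-0.35,7],"delta_rot":[0,0,0.006],"jaw":3}
    - {"translation":[0.2,-0.35,7],"delta_rot":[0,0,0.006],"jaw":3}
    - {"translation":[0.2,-0.35,7],"delta_rot":[0,0,0.006],"jaw":3}
    - {"translation":[0.2,-0.35,7],"delta_rot":[0,0,0.006],"jaw":3}

```text
time: 13.2
tool_pos: [0.5684, 0.0542, 0.141]
tool_rot: [0.001, 0.995, 0.098, 0.002]
contact_force: [-0.7, -0.6, -0.8]
gripper_width: 0.46
grasp_force: 60.9
```

```bash
python3 - <<'E'
from h import *
yaw=np.radians(11.2);u=np.array([np.cos(yaw),np.sin(yaw),0])*.0028
print(down(np.array([.565,.0524,.097])+u,yaw),state()['contact_force'])
E
```

```text
(array([-0.11,  0.1 ,  4.4 ]), array([ 0.002, -0.003,  0.   ])) [-0.7045769  -0.57041003 -0.82251365]
```

Slow descent with a small correction.

>>> send_rows:
  steps:
    - {"translation":[-0.1,0.1,0],"delta_rot":[0.002,-0.003,0],"jaw":3}
    - {"translation":[-0.1,0.1,0],"delta_rot":[0.002,-0.003,0],"jaw":3}
    - {"translation":[-0.1,0.1,0.3],"delta_rot":[0.002,-0.003,0],"jaw":3}
    - {"translation":[-0.1,0.1,0.6],"delta_rot":[0.002,-0.003,0],"jaw":3}
    - {"translation":[-0.1,0.1,0.9],"delta_rot":[0.002,-0.003,0],"jaw":3}
    - {"translation":[-0.1,0.1,1.2],"delta_rot":[0.002,-0.003,0],"jaw":3}
    - {"translation":[-0.1,0.1,1.4],"delta_rot":[0.002,-0.003,0],"jaw":3}
    - {"translation":[-0.1,0.1,1.6],"delta_rot":[0.002,-0.003,0],"jaw":3}

```text
time: 14.0
tool_pos: [0.5668, 0.0531, 0.1234]
tool_rot: [-0.0, 0.995, 0.098, -0.001]
contact_force: [-0.1, 0.4, -1.3]
gripper_width: 0.455
grasp_force: 60.9
```

```bash
python3 - <<'E'
from h import *
yaw=np.radians(11.2);u=np.array([np.cos(yaw),np.sin(yaw),0])*.0028
print(down(np.array([.565,.0524,.097])+u,yaw),state()['contact_force'],state()['ft_torque'])
E
```

```text
(array([0.1 , 0.03, 2.64]), array([-0.001,  0.002,  0.001])) [-0.14767369  0.42036035 -1.27980198] [ 0.00792333 -0.05047693  0.01790844]
```

>>> send_rows:
  steps:
    - {"translation":[0.06,0,0.3],"delta_rot":[0,0,0],"jaw":3}
    - {"translation":[0.06,0,0.7],"delta_rot":[0,0,0],"jaw":3}
    - {"translation":[0.06,0,1.1],"delta_rot":[0,0,0],"jaw":3}
    - {"translation":[0.06,0,1.5],"delta_rot":[0,0,0],"jaw":3}
    - {"translation":[0.06,0,1.9],"delta_rot":[0,0,0],"jaw":3}
    - {"translation":[0.06,0,2.2],"delta_rot":[0,0,0],"jaw":3}
    - {"translation":[0.06,0,2.4],"delta_rot":[0,0,0],"jaw":3}
    - {"translation":[0.06,0,2.5],"delta_rot":[0,0,0],"jaw":3}

```text
time: 14.8
tool_pos: [0.5673, 0.0531, 0.0984]
tool_rot: [-0.0, 0.995, 0.098, -0.001]
contact_force: [0.2, 0.3, -1.4]
gripper_width: 0.455
grasp_force: 60.9
```

```bash
python3 - <<'E'
from h import *
yaw=np.radians(11.2);u=np.array([np.cos(yaw),np.sin(yaw),0])*.0028
print(down(np.array([.565,.0524,.097])+u,yaw),state()['contact_force'],state()['ft_torque'])
E
```

```text
(array([0.04, 0.03, 0.14]), array([-0.001,  0.002,  0.001])) [ 0.20404471  0.29046542 -1.4408857 ] [-0.02665135 -0.00442043  0.02737192]
```

Not touching yet; ease down, release, then lift clear.

>>> send_rows:
  steps:
    - {"translation":[0,0,0.1],"delta_rot":[0,0,0],"jaw":3}
    - {"translation":[0,0,0.15],"delta_rot":[0,0,0],"jaw":3}
    - {"translation":[0,0,0.15],"delta_rot":[0,0,0],"jaw":4}
    - {"translation":[0,0,0.15],"delta_rot":[0,0,0],"jaw":5}
    - {"translation":[0,0,0.15],"delta_rot":[0,0,0],"jaw":6}
    - {"translation":[0,0,0.15],"delta_rot":[0,0,0],"jaw":6}
    - {"translation":[0,0,-1.5],"delta_rot":[0,0,0],"jaw":6}
    - {"translation":[0,0,-4.5],"delta_rot":[0,0,0],"jaw":6}

```text
time: 15.6
tool_pos: [0.5658, 0.0532, 0.1425]
tool_rot: [-0.001, 0.995, 0.098, -0.004]
contact_force: [-0.3, 0.3, 0.1]
gripper_width: 0.701
grasp_force: 0.0
```

>>> send_rows:
  steps:
    - {"translation":[0,0,-3],"delta_rot":[0,0,0],"jaw":7}
    - {"translation":[0,0,-7],"delta_rot":[0,0,0],"jaw":8}
    - {"translation":[0,0,-10],"delta_rot":[0,0,0],"jaw":8}
    - {"translation":[0,0,-10],"delta_rot":[0,0,0],"jaw":8}
    - {"translation":[0,0,-10],"delta_rot":[0,0,0],"jaw":8}
    - {"translation":[0,0,-10],"delta_rot":[0,0,0],"jaw":8}
    - {"translation":[0,0,-10],"delta_rot":[0,0,0],"jaw":8}
    - {"translation":[0,0,-10],"delta_rot":[0,0,0],"jaw":8}

```text
time: 16.4
tool_pos: [0.5671, 0.0531, 0.2422]
tool_rot: [-0.0, 0.995, 0.098, -0.002]
contact_force: [-0.1, -0.1, 0.8]
gripper_width: 0.937
grasp_force: 0.0
```

```bash
python3 - <<'E'
from h import *
f=grab('wrist');cv2.imwrite('pics/w5.png',f['pixels']);q=cloud(f).reshape(-1,3)
t=q[(np.hypot(q[:,0]-.55,q[:,1]-.05)<.07)&(q[:,2]>.105)&(q[:,2]<.15)]
print('top z',np.median(t[:,2]),np.percentile(t[:,2],[5,95]),cv2.minAreaRect((t[t[:,2]>.108][:,:2]*1000).astype(np.float32)))
h=(q-F)@n;b=q[(h>.036)&(h<.048)&(np.linalg.norm(q-F,axis=1)<.07)]-F
print('bar',cv2.minAreaRect((np.c_[b@x0,b@W.apply([0,1,0])]*1000).astype(np.float32)));print(state()['contact_force'])
E
```

```text
top z 0.11338761202650088 [0.11011375 0.11446668] ((549.1198120117188, 49.382484436035156), (75.64051055908203, 39.923194885253906), 11.075757026672363)
bar ((0.04735565185546875, 1.3383712768554688), (17.4635066986084, 65.52962493896484), 88.3003921508789)
[ 0.08268932  0.47766399 -0.36733246]
```

View pics/w5.png

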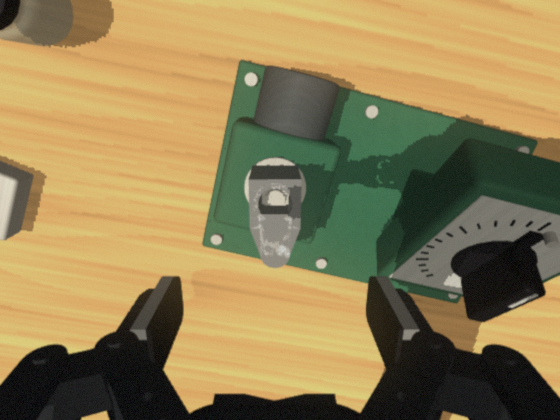

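The view shows the former on the shaft at (275,215), its top at 113–114 mm so fully seated, and the knob still at zero at (500,270). I hand the job in.

```bash
python3 -c "
from plant import *
print(job_done())"
```

```text
the job is handed in; nothing more can be done
None
```

The reset knob is back at its zero stop and the pear-shaped former is fully down on the drive shaft's shoulder, after about 16.5 s of the 72 s allowed; the job is handed in, but no verdict came back.

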